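# Uncap the document camera and hold the archive box's lid open for its picture

## Task

The camera lying on its back is to photograph the label inside the archive box's lid. Lift the loose black cap off its upward lens and set it down, open side still down and without dropping it, in the empty wide recess of the wooden cap tray, then let go of it. Then raise the box's hinged lid, which has a bar handle, without letting it slam or go over backwards, and finish with the gripper still holding it, opened by 60 degrees from shut: it falls shut if it is let go. Leave everything else where it is.

Things in the scene. Friction and masses are not known exactly. Their poses are not given: they have to be found in the camera images.
- cap_center (a point): Centre (half-way up) of the loose black lens cap: a round cap 50 mm in outer diameter and 32 mm tall, 30 g, open underneath (44 mm bore, 27 mm deep), z its axis, upwards. It sits over the camera's lens barrel, its closed top resting on the barrel's end, this point 74 mm above the table; it must rise 27 mm to come clear
- cap: The same lens cap; origin at the centre of its lower, open end, 16 mm below cap_center
- camera: Grey camera with a black lens, fixed, lying on its back, lens straight up, left or right of the archive box; body 75 x 120 x 45 mm (x, y, z); origin on the table under the lens axis, mid-body. On the body stand a lens flange 56 mm across, its top 53 mm above the table (5 mm below the cap's lower edge), and a barrel 40 mm across, its top 85 mm above the table
- tray: Wooden cap tray, fixed, on the other side of the box from the camera, 80 x 150 x 15 mm (x, y, z), origin at the centre of its underside; two round recesses 9 mm deep in its top: a wide empty one, 59 mm across, at y = +32 mm, and a narrow one, 35 mm across, at y = -42 mm that holds a smaller cap
- recess (a point): Centre of the floor of the tray's wide recess, 6 mm above the table; the tray's top is 9 mm higher. A cap seated there has its cap_center 16 mm above this point. Axes as the tray's
- box_hinge (a point): Middle of the hinge line of the archive box's lid, on the far top rim of the box, 90 mm above the table; fixed. The grey box, fixed, is 220 x 220 x 90 mm. x points from the box's front to its back (away from the robot at yaw 0), y lies along the hinge, z is up. The closed lid reaches 220 mm from here to -x, its top face 6 mm above this point
- lid_handle (a point): Middle of the dark steel bar handle on the lid: a round bar 10 mm thick and 110 mm long, parallel to the hinge, on two posts at its ends (100 mm of bar between them), its axis 35 mm above the lid's top face. With the lid shut it lies 190 mm from the hinge to -x and 41 mm above it, and it turns about the hinge with the lid
- lid (a joint): Opening angle of the lid, rad: 0 shut, 1.05 is 60 degrees, 1.57 upright, 1.9 its stop. It turns about y of box_hinge, its front edge rising. 0.3 kg, nearly free hinge: it falls shut unless held
- small_cap: Bystander: black disc cap 29 mm across, 14 mm tall, in the tray's narrow recess; origin under its centre
- loupe: Bystander: black stand magnifier, 40 mm across, 34 mm tall, near the robot; origin under its centre
- brush: Bystander: wooden dusting brush 160 mm long, lying near the robot
- small_box: Bystander: dark brown lidded box 124 x 104 x 72 mm on the left of the archive box; origin under its centre
- weight: Bystander: steel paper weight 56 mm across, 52 mm tall, on the right of the archive box; origin under its centre
- ruler: Bystander: aluminium ruler 300 x 30 x 3 mm lying behind the archive box
- pencil_cup: Bystander: white cup 72 mm across, 90 mm tall, far left; origin under its centre
- tape: Bystander: tan roll of tape 70 mm across, 20 mm tall, far right; origin under its centre
Mind the look-alikes: they are no part of the job. Several things have the shape of the tray; the one meant has the colours described above.

How it is judged:
By the outcome, as a careful person would: the job done as asked, in the order asked, and still so for the second after the job is handed in, while the arm keeps its last pose, push and grip.
It also fails if it takes over 61 s, if anything falls off the work surface, if the arm or the gripper's body presses on something with over 40 N, if the wrist force passes 120 N, or if a joint passes its speed limit or range.

## Robot

A 6-joint arm with a two-finger parallel gripper is mounted at the origin on the work surface. World frame = base frame: x ahead of the robot, y to its left, z up, the work surface at z = 0. Lengths are in mm, angles in rad, forces in N, time in s.
With the tool pointing down it reaches from about 375 to 750 mm from the base axis. Payload 9 kg.
Tool frame: the origin (TCP) lies midway between the tips of the shut fingers; the grasp point (between the pads) lies 19 mm behind it; z points along the fingers, y is the direction in which the jaws open and shut (so a half turn about z gives the same grasp; the last joint's range is limited). The gripper opens to 85 mm and grips with 20 to 120 N. Pads are 22 mm wide; open, the fingers measure 114 mm over their backs; the gripper's body (76 mm by 85 mm) begins 54 mm behind the grasp point. The pads swing forward as they close: fully open they stand 13 mm farther back than shut.
Start: joints at [-1.449, 0.104, 0.097, 1.564, 0, 1.353], TCP at [199.99, -565.721, 231.331] pointing down, gripper open.
Joint ranges: [-2.99, 2.99], [-0.84, 1.86], [-1.1, 1.16], [-1.84, 2.11], [-1.51, 1.56], [-3.14, 3.14]. Speed limits (rad/s): [2.22, 2.22, 2.57, 3.14, 3.14, 3.14].

## Interface

Orientations are given as a rotation vector (axis times angle).
In Python, from workcell import arm, optics gives the robot as it stands.
- The arm moves only by the shell command python3 -m jog 'ROWS' [FORCE]. ROWS is JSON, a list of rows, each an object of numbers: "claw": the finger opening in m, from 0 to 0.0854; "dx", "dy", "dz": the shift along the tool's x, y, z in m; "turn": the turn about the tool's z in units of 6 degrees (1.0 is 6 degrees). A call has 1 to 20 rows; each row shifts and turns the commanded pose from where the row before left it, along the tool's axes as they then stand; what a row does not reach is not made up. A row lasts 1/12 s, in which the tool goes at most 41.7 mm and 7.16 degrees, less where a joint would pass 70% of its speed; a pose out of reach is approached as far as the arm can. A call with a gripper value outside its range is refused whole. The fingers move at their own pace and stop on an object; FORCE is the grip in N (left out, the last holds). Time passes only in rows, so rows that do not move let the fingers close. It gives the time, the measured TCP pose, the force and the opening at its end, in the units of the state.
- arm.state(): the state, without advancing time (a new reading comes with each control period).
- optics.get_image(name): name is "scene" or "top" or "wrist"; returns a dict with "img" (384x512x3 uint8, red, green, blue), "K" (3x3 intrinsics, pixels), "xyz" and "orientation" of the camera in the world. Camera axes: x right, y up, looking along -z (the intrinsics and any distortion apply to the point x, -y, -z); pixel columns grow to the right and rows downward; lengths in mm; the calibration is good to about 2 mm. A picture is of the moment at which its call begins. There is no depth.
- arm.job_done(): hands the job in, once; it reports no verdict.
The state is a dict: "time_s": time; "joint_positions": joint angles; "dq": joint speeds; "joint_torque": joint torques, N m; "eef_pos": TCP position; "ee_rot": TCP orientation; "wrist_force": force on the tool from outside, world axes, zero at the start; "ft_torque": the same for the moment, N m; "grip_width": finger opening in mm.
Only numpy, scipy, OpenCV 4.12 (cv2) and the standard library are available. Lean on these libraries where they do the work, as an engineer would, in place of code of your own. Each camera call takes 0.05 s, during which the arm holds its last target.

## Working session

There is one attempt and no reset: what is moved stays moved. The work goes in short steps, Python scripts to look and compute and a shell command to move; the robot and the scene stay as the last step left them, time stands still between calls to the robot, and variables do not carry over. Pictures are saved under pics/ and viewed, and the job is handed in when it is done.

```bash
ls; mkdir -p pics
cat > h.py <<'E'
import numpy as np, cv2
from workcell import arm, optics
from scipy.spatial.transform import Rotation as R
E
python3 - <<'E'
from h import *
for n in ["scene","top","wrist"]:
    d=optics.get_image(n); cv2.imwrite(f"pics/{n}0.png",d["img"][:,:,::-1]); np.savez(f"pics/{n}0.npz",**{k:np.array(v) for k,v in d.items()})
    print(n,d.keys(),d["K"],d["xyz"],d["orientation"])
print(arm.state())
E
```

```text
pics
scene dict_keys(['img', 'K', 'xyz', 'orientation']) [[403.88526467   0.         250.75956011]
 [  0.         403.88526467 189.68221721]
 [  0.           0.           1.        ]] [1087.34990478 -650.7912143  1121.03991912] [0.66745482 0.24613377 0.67098279]
top dict_keys(['img', 'K', 'xyz', 'orientation']) [[432.73334264   0.         253.36083024]
 [  0.         432.73334264 194.10800705]
 [  0.           0.           1.        ]] [ 361.06229795   18.10693793 1351.65213595] [ 0.09564569 -0.10626285 -1.59632802]
wrist dict_keys(['img', 'K', 'xyz', 'orientation']) [[265.59765244   0.         253.68645284]
 [  0.         265.59765244 194.49788752]
 [  0.           0.           1.        ]] [ 271.32161008 -540.80695068  373.15339142] [-0.26376623  0.186847   -1.22075677]
{'time_s': 0.15, 'joint_positions': array([-1.44874157e+00,  1.04572885e-01,  9.66757465e-02,  1.56386160e+00,
        2.04739611e-05,  1.35309919e+00]), 'dq': array([-0.00011378, -0.00141687,  0.00213532,  0.00125699,  0.00147425,
       -0.00171231]), 'joint_torque': array([ 4.42541001e-03, -5.57359385e+01,  5.04005635e+01,  1.24482464e-02,
       -2.66414045e-04, -4.04620465e-06]), 'eef_pos': array([ 199.94035497, -565.46701121,  230.70996206]), 'ee_rot': array([-3.09542527e+00, -5.30955542e-01, -1.04357747e-04]), 'wrist_force': array([ 0.52420728,  0.10827096, -0.40986297]), 'ft_torque': array([-0.00980478, -0.01280287,  0.04803547]), 'grip_width': 85.64041158959724}
```

View pics/scene0.png

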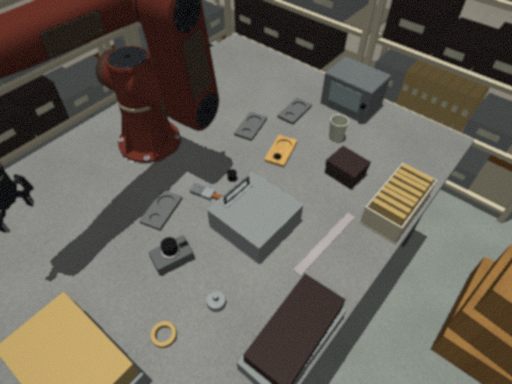

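View pics/top0.png

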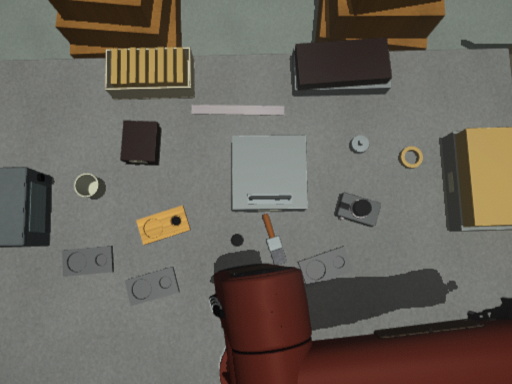

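View pics/wrist0.png

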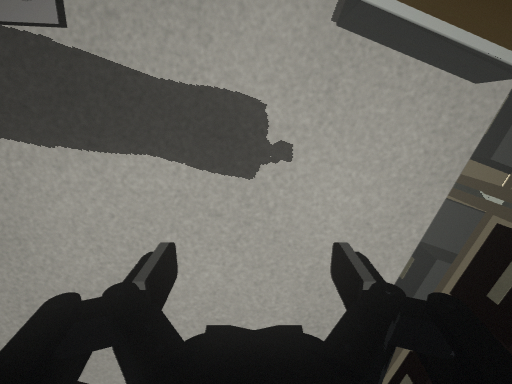

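In the top view, the tray-shaped things are wooden at (163,225) and grey at (88,261), (152,285) and (323,263). The wooden one fits the description by colour, and it lies across the box from the camera at (360,208). The box is at (270,172), with its handle at (270,198). I'll enlarge these to confirm.

Run:
```python
from h import *
t=cv2.imread("pics/top0.png"); s=cv2.imread("pics/scene0.png")
def crop(im,x0,y0,x1,y1,k,name):
    c=cv2.resize(im[y0:y1,x0:x1],None,fx=k,fy=k,interpolation=cv2.INTER_CUBIC)
    for x in range(x0,x1,10): cv2.putText(c,str(x),((x-x0)*k,8),0,.3,(0,0,255)); cv2.line(c,((x-x0)*k,10),((x-x0)*k,14),(0,0,255))
    for y in range(y0,y1,10): cv2.putText(c,str(y),(0,(y-y0)*k+3),0,.3,(0,0,255)); cv2.line(c,(20,(y-y0)*k),(26,(y-y0)*k),(0,0,255))
    cv2.imwrite("pics/"+name,c)
crop(t,130,200,200,250,10,"c_tray.png")
crop(t,325,180,395,235,10,"c_cam.png")
crop(t,225,125,315,217,6,"c_box.png")
crop(s,140,120,310,280,4,"c_scene.png")
```

```text
(no output)
```

View pics/c_tray.png

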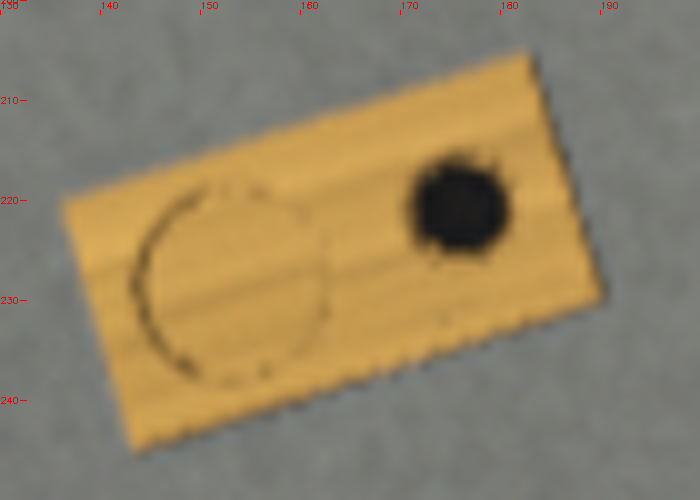

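View pics/c_cam.png

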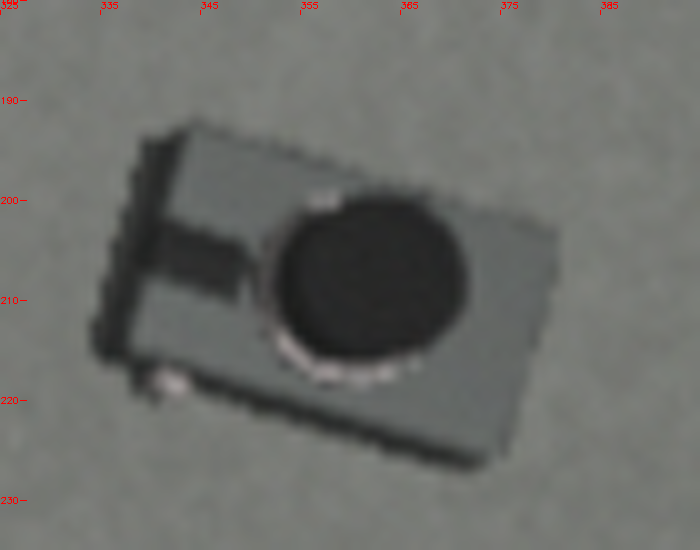

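View pics/c_box.png

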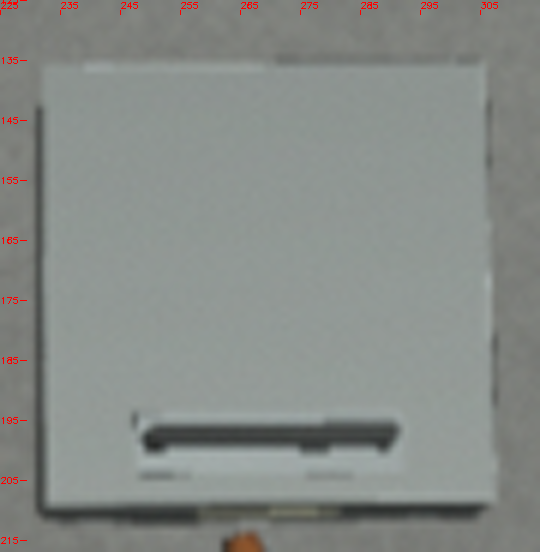

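View pics/c_scene.png

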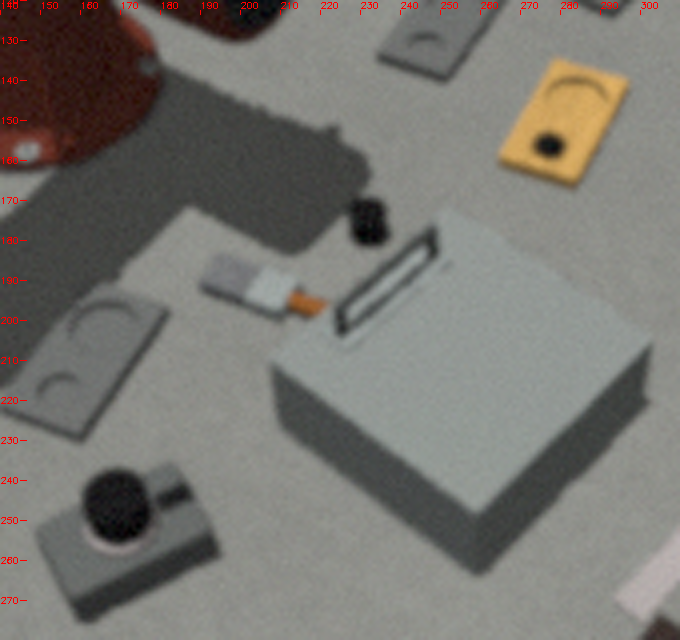

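The crop confirms the wooden tray: its wide recess at (153,228) is empty and its narrow one at (175,220) holds a black cap. I'll triangulate now.

```bash
cat >> h.py <<'E'
def load(n):
    d=np.load(f"pics/{n}.npz"); return d
def snap(cam,name):
    d=optics.get_image(cam); cv2.imwrite(f"pics/{name}.png",d["img"][:,:,::-1]); np.savez(f"pics/{name}.npz",**{k:np.array(v) for k,v in d.items()}); return d
def ray(d,uv):
    p=np.linalg.inv(d["K"])@np.array([uv[0],uv[1],1.]); v=np.array([p[0],-p[1],-1.])
    v=R.from_rotvec(d["orientation"]).apply(v); return np.array(d["xyz"]),v/np.linalg.norm(v)
def onz(d,uv,z):
    o,v=ray(d,uv); return o+v*(z-o[2])/v[2]
def tri(obs):
    A=np.zeros((3,3));b=np.zeros(3);rs=[ray(d,u) for d,u in obs]
    for o,v in rs:
        P=np.eye(3)-np.outer(v,v);A+=P;b+=P@o
    x=np.linalg.solve(A,b); return x,[np.linalg.norm(np.cross(x-o,v)) for o,v in rs]
def proj(d,X):
    q=R.from_rotvec(d["orientation"]).inv().apply(np.array(X)-d["xyz"]); p=d["K"]@np.array([q[0],-q[1],-q[2]]); return p[:2]/p[2]
def crop(im,x0,y0,x1,y1,k,name):
    c=cv2.resize(im[y0:y1,x0:x1],None,fx=k,fy=k,interpolation=cv2.INTER_CUBIC)
    for x in range(-(-x0//10)*10,x1,10): cv2.putText(c,str(x),((x-x0)*k,8),0,.3,(0,0,255)); cv2.line(c,((x-x0)*k,10),((x-x0)*k,14),(0,0,255))
    for y in range(-(-y0//10)*10,y1,10): cv2.putText(c,str(y),(0,(y-y0)*k+3),0,.3,(0,0,255)); cv2.line(c,(20,(y-y0)*k),(26,(y-y0)*k),(0,0,255))
    cv2.imwrite("pics/"+name+".png",c)
E
python3 - <<'E'
from h import *
np.set_printoptions(precision=1,suppress=True)
t=load("top0");s=load("scene0")
print("cap",tri([(t,(362.3,208.2)),(s,(169.5,246.7))]), onz(t,(362.3,208.2),74),onz(s,(169.5,246.7),74))
print("hand",tri([(t,(270.2,197.5)),(s,(236.5,188))]),onz(t,(270.2,197.5),131),onz(s,(236.5,188),131))
print("hL/R",onz(t,(248.8,197.5),131),onz(t,(291.7,197.5),131))
c=[onz(t,u,15) for u in [(136.3,219.8),(182.7,205.2),(190.3,229.8),(143.3,245)]]
print("tray",np.array(c),np.mean(c,0)); 
print("recess",onz(t,(153.2,228.2),15))
print("smallcap",onz(t,(175.8,220.8),20))
# scene tray corners, crop4
cs=[onz(s,(140+a/4,120+b/4),15) for a,b in [(555,58),(629,77),(577,186),(500,158)]]
print(np.array(cs),np.mean(cs,0))
b=[onz(t,u,96) for u in [(232.3,136),(306,136),(307.5,209),(232,209)]]
print("box",np.array(b))
E
```

```text
cap (array([ 475.6, -313.3,   74.2]), [np.float64(1.9234449314601143), np.float64(1.9234449314602151)]) [ 474.4 -314.9   74. ] [ 476.9 -311.9   74. ]
hand (array([508.1, -39.7, 126.2]), [np.float64(0.6199631304093766), np.float64(0.6199631304093827)]) [507.1 -39.9 131. ] [511.3 -42.2 131. ]
hL/R [508.8  20.9 131. ] [ 505.4 -101.   131. ]
tray [[463.1 370.1  15. ]
 [504.4 226.7  15. ]
 [427.6 203.9  15. ]
 [385.2 348.2  15. ]] [445.1 287.2  15. ]
recess [435.7 318.   15. ]
smallcap [456.2 247.5  20. ]
[[387.1 350.7  15. ]
 [460.7 376.   15. ]
 [511.  223.7  15. ]
 [432.7 205.7  15. ]] [447.9 289.   15. ]
box [[ 698.7   65.1   96. ]
 [ 692.8 -154.3   96. ]
 [ 474.5 -149.2   96. ]
 [ 480.6   70.8   96. ]]
```

```bash
python3 -m jog '[{"turn":-0.96},{"turn":-0.96},{"turn":-0.96},{"turn":-0.96},{"turn":-0.96},{"turn":-0.96},{"turn":-0.96},{"turn":-0.96},{"turn":-0.96},{"turn":-0.96},{"turn":-0.96},{"turn":-0.96},{}]'
python3 - <<'E'
from h import *
s=arm.state();r=R.from_rotvec(s["ee_rot"]).as_matrix();print(s["eef_pos"],r.round(4),np.degrees(np.arctan2(r[1,0],r[0,0])))
print("to cap d in tool:",(r.T@(np.array([475.6,-313.3,230])-s["eef_pos"])).round(1))
E
```

```text
[ 199.94035497 -565.46701121  230.70996206] [[ 9.428e-01  3.333e-01 -1.000e-04]
 [ 3.333e-01 -9.428e-01  1.000e-03]
 [ 2.000e-04 -9.000e-04 -1.000e+00]] 19.46634280738798
to cap d in tool: [ 343.9 -145.9    0.9]invalid input at $[0]: expected keys claw, dx, dy, dz, turn
```

```bash
python3 -m jog '[{"claw":0.085,"dx":0,"dy":0,"dz":0,"turn":-0.96},{"claw":0.085,"dx":0,"dy":0,"dz":0,"turn":-0.96},{"claw":0.085,"dx":0,"dy":0,"dz":0,"turn":-0.96},{"claw":0.085,"dx":0,"dy":0,"dz":0,"turn":-0.96},{"claw":0.085,"dx":0,"dy":0,"dz":0,"turn":-0.96},{"claw":0.085,"dx":0,"dy":0,"dz":0,"turn":-0.96},{"claw":0.085,"dx":0,"dy":0,"dz":0,"turn":-0.96},{"claw":0.085,"dx":0,"dy":0,"dz":0,"turn":-0.96},{"claw":0.085,"dx":0,"dy":0,"dz":0,"turn":-0.96},{"claw":0.085,"dx":0,"dy":0,"dz":0,"turn":-0.96},{"claw":0.085,"dx":0,"dy":0,"dz":0,"turn":-0.96},{"claw":0.085,"dx":0,"dy":0,"dz":0,"turn":-0.96},{"claw":0.085,"dx":0,"dy":0,"dz":0,"turn":0}]'
cat >> h.py <<'E'
def to(X):
    s=arm.state();r=R.from_rotvec(s["ee_rot"]).as_matrix()
    print("tcp",s["eef_pos"].round(1),"yaw",round(np.degrees(np.arctan2(r[1,0],r[0,0])),2),"q",s["joint_positions"].round(2),"t",s["time_s"],"F",s["wrist_force"].round(1),"w",round(s["grip_width"],1))
    print("d tool mm:",(r.T@(np.array(X)-s["eef_pos"])).round(1))
E
python3 -c "
from h import *
to([475.6,-313.3,230])"
```

```text
time_s: 1.23
eef_pos: [199.9, -565.6, 231.0]
ee_rot: [-2.243, -2.199, -0.0]
wrist_force: [-0.1, 1.1, 0.2]
grip_width: 85.0
tcp [ 199.9 -565.6  231. ] yaw 88.84 q [-1.45  0.1   0.1   1.56 -0.    0.14] t 1.2333 F [-0.1  1.1  0.2] w 85.0
d tool mm: [257.8 270.5   1.1]
```

```bash
python3 -m jog '[{"claw":0.085,"dx":0.016,"dy":0.027,"dz":0,"turn":0},{"claw":0.085,"dx":0.016,"dy":0.027,"dz":0,"turn":0},{"claw":0.085,"dx":0.016,"dy":0.027,"dz":0,"turn":0},{"claw":0.085,"dx":0.016,"dy":0.027,"dz":0,"turn":0},{"claw":0.085,"dx":0.016,"dy":0.027,"dz":0,"turn":0},{"claw":0.085,"dx":0.016,"dy":0.027,"dz":0,"turn":0},{"claw":0.085,"dx":0.016,"dy":0.027,"dz":0,"turn":0},{"claw":0.085,"dx":0.016,"dy":0.027,"dz":0,"turn":0},{"claw":0.085,"dx":0.016,"dy":0.027,"dz":0,"turn":0},{"claw":0.085,"dx":0.016,"dy":0.027,"dz":0,"turn":0},{"claw":0.085,"dx":0,"dy":0,"dz":0,"turn":0},{"claw":0.085,"dx":0,"dy":0,"dz":0,"turn":0}]'
python3 -c "
from h import *
snap('wrist','w1');to([475.6,-313.3,230])"
```

```text
time_s: 2.23
eef_pos: [475.0, -411.3, 230.9]
ee_rot: [-2.249, -2.193, 0.0]
wrist_force: [-0.1, -0.7, 0.1]
grip_width: 85.3
tcp [ 474.1 -412.1  231. ] yaw 88.52 q [-0.92  0.19  0.19  1.57 -0.    0.67] t 2.2833 F [-0.7  0.5 -0.7] w 84.7
d tool mm: [98.8 -1.   1. ]
```

View pics/w1.png

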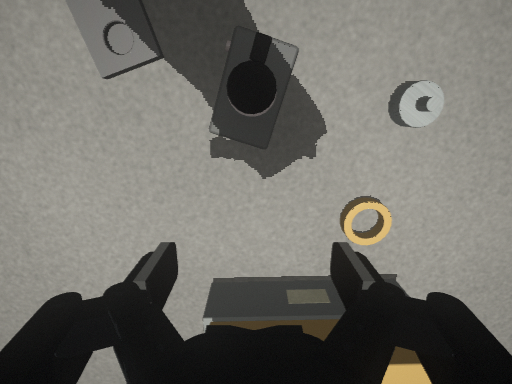

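The cap's top is at (251,87) in w1, on the camera body. I'll take a second view 60 mm on.

```bash
python3 -m jog '[{"claw":0.085,"dx":0.02,"dy":0,"dz":0,"turn":0},{"claw":0.085,"dx":0.02,"dy":0,"dz":0,"turn":0},{"claw":0.085,"dx":0.02,"dy":0,"dz":0,"turn":0},{"claw":0.085,"dx":0,"dy":0,"dz":0,"turn":0},{"claw":0.085,"dx":0,"dy":0,"dz":0,"turn":0}]'
python3 -c "
from h import *
snap('wrist','w2');to([475.6,-313.3,230])
crop(cv2.imread('pics/w1.png'),200,10,310,160,5,'w1c');crop(cv2.imread('pics/w2.png'),200,90,310,230,5,'w2c')"
```

```text
time_s: 2.7
eef_pos: [474.7, -352.7, 231.7]
ee_rot: [2.25, 2.192, -0.001]
wrist_force: [0.1, -1.4, 0.4]
grip_width: 85.0
tcp [ 474.7 -353.3  231.5] yaw 88.48 q [-0.86  0.08  0.07  1.56 -0.    0.74] t 2.75 F [ 0.4  0.1 -0. ] w 85.1
d tool mm: [40.  -0.2  1.5]
```

View pics/w1c.png

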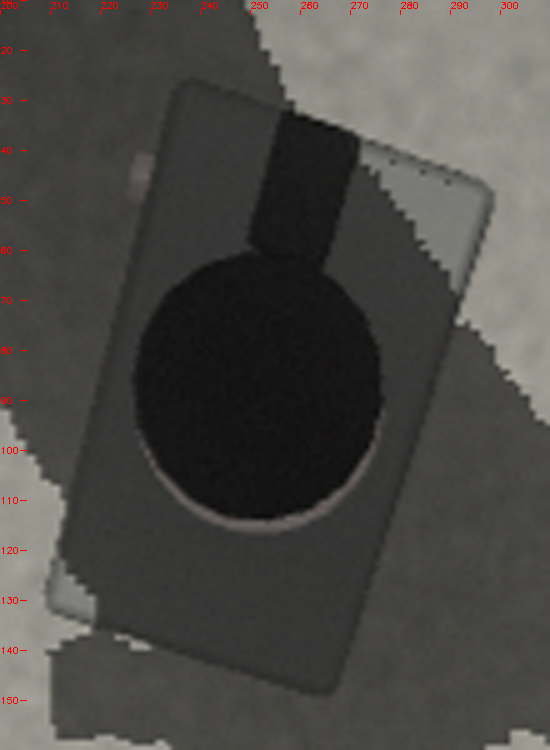

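View pics/w2c.png

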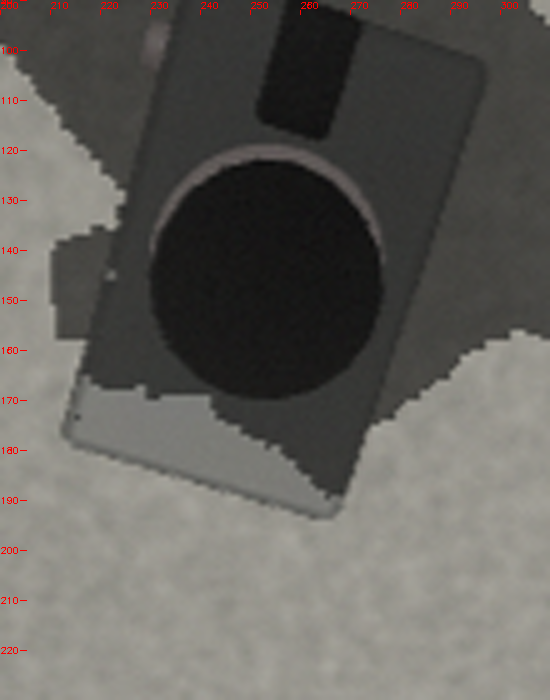

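Run:
```python
from h import *
from scipy.optimize import least_squares
a=np.linspace(0,2*np.pi,181)
def ext(d,c):
    P=np.array([proj(d,(c[0]+25*np.cos(t),c[1]+25*np.sin(t),c[2]+h)) for t in a for h in (16,-16)])
    return np.r_[P.min(0),P.max(0)]
w1,w2,t,s=[load(n) for n in("w1","w2","top0","scene0")]
o=[(w1,(227,60,276.3,114.2)),(w2,(230,122,276.7,170)),(t,(352.8,199.7,371.7,216.3)),(s,(160.3,236.8,178.8,256.5))]
for sel in ([0,1],[0,1,2,3],[2,3],[0],[1]):
    f=least_squares(lambda c:np.concatenate([ext(o[i][0],c)-o[i][1] for i in sel]),[475,-313,74])
    print(sel,f.x.round(1),f.fun.round(1))
```

```text
[0, 1] [ 474.8 -313.6   72.8] [-0.4  0.4  0.5  0.  -0.2 -0.5  0.1 -0. ]
[0, 1, 2, 3] [ 474.9 -313.6   73.1] [-0.3  0.2  0.6 -0.  -0.1 -0.5  0.2 -0.  -0.7 -0.6 -0.   0.6 -0.9  0.2
 -1.1  0.3]
[2, 3] [ 475.8 -312.9   74.3] [-0.8 -1.  -0.2  0.2 -0.6 -0.  -0.7  0.1]
[0] [ 474.7 -313.3   71.5] [-0.3  0.3  0.3 -0.3]
[1] [ 474.8 -314.2   70.8] [ 0.1 -0.1 -0.1  0.1]
```

```bash
python3 -m jog '[{"claw":0.085,"dx":0.02,"dy":0.001,"dz":0,"turn":0},{"claw":0.085,"dx":0.0195,"dy":0,"dz":0.005,"turn":0},{"claw":0.085,"dx":0,"dy":0,"dz":0.025,"turn":0},{"claw":0.085,"dx":0,"dy":0,"dz":0.03,"turn":0},{"claw":0.085,"dx":0,"dy":0,"dz":0.03,"turn":0},{"claw":0.085,"dx":0,"dy":0,"dz":0.03,"turn":0},{"claw":0.085,"dx":0,"dy":0,"dz":0.02,"turn":0},{"claw":0.085,"dx":0,"dy":0,"dz":0.01,"turn":0},{"claw":0.085,"dx":0,"dy":0,"dz":0,"turn":0},{"claw":0.085,"dx":0,"dy":0,"dz":0,"turn":0}]' 25
python3 -c "
from h import *
snap('wrist','w3');to([475,-313.6,66])"
```

```text
time_s: 3.58
eef_pos: [477.1, -313.8, 81.8]
ee_rot: [2.25, 2.192, -0.0]
wrist_force: [0.0, 0.3, 0.2]
grip_width: 85.0
tcp [ 477.7 -314.1   82.8] yaw 88.54 q [-0.81  0.04 -0.24  1.29 -0.    0.79] t 3.6333 F [-0.  -0.1  0.4] w 85.2
d tool mm: [ 0.5 -2.7 16.8]
```

View pics/w3.png

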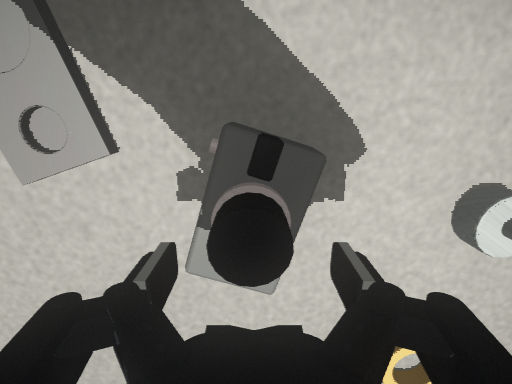

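The cap is at (250,238) between the fingertips at (176,243) and (332,243), about 2.5 mm off-centre. I'll correct that, descend and grip.

```bash
python3 -m jog '[{"claw":0.085,"dx":0.0005,"dy":-0.0025,"dz":0.006,"turn":0},{"claw":0.085,"dx":0,"dy":0,"dz":0.01,"turn":0},{"claw":0.085,"dx":0,"dy":0,"dz":0,"turn":0},{"claw":0.085,"dx":0,"dy":0,"dz":0,"turn":0}]' 25
python3 -c "
from h import *
to([475,-313.6,66])"
```

```text
time_s: 3.97
eef_pos: [474.5, -312.1, 64.8]
ee_rot: [-2.248, -2.193, 0.0]
wrist_force: [-1.3, 0.5, -0.5]
grip_width: 84.7
tcp [ 474.5 -312.1   64.8] yaw 88.59 q [-0.81  0.05 -0.27  1.26 -0.    0.78] t 3.9667 F [-1.3  0.5 -0.5] w 84.7
d tool mm: [-1.5  0.5 -1.2]
```

```bash
python3 -m jog '[{"claw":0.07,"dx":0,"dy":0,"dz":-0.001,"turn":0},{"claw":0.06,"dx":0,"dy":0,"dz":0,"turn":0},{"claw":0.055,"dx":0,"dy":0,"dz":0,"turn":0},{"claw":0.05,"dx":0,"dy":0,"dz":0,"turn":0},{"claw":0.04,"dx":0,"dy":0,"dz":0,"turn":0},{"claw":0.04,"dx":0,"dy":0,"dz":0,"turn":0},{"claw":0.04,"dx":0,"dy":0,"dz":0,"turn":0},{"claw":0.04,"dx":0,"dy":0,"dz":0,"turn":0},{"claw":0.04,"dx":0,"dy":0,"dz":0,"turn":0},{"claw":0.04,"dx":0,"dy":0,"dz":0,"turn":0}]' 25
python3 -c "
from h import *
snap('wrist','w4');to([475,-313.6,66])"
```

```text
time_s: 4.8
eef_pos: [475.0, -312.6, 67.0]
ee_rot: [2.248, 2.193, -0.0]
wrist_force: [-1.2, 1.7, 5.7]
grip_width: 49.7
tcp [ 475.  -312.6   67. ] yaw 88.59 q [-0.81  0.04 -0.26  1.26 -0.    0.78] t 4.85 F [-1.7  1.5  6.3] w 49.1
d tool mm: [-1.  0.  1.]
```

View pics/w4.png

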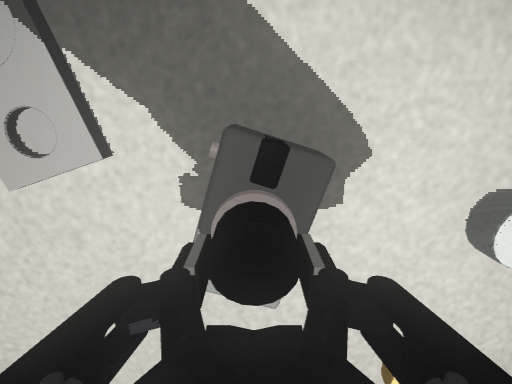

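Grip holds at 49.5 mm. I'll lift straight up.

```bash
python3 -m jog '[{"claw":0.04,"dx":0,"dy":0,"dz":-0.004,"turn":0},{"claw":0.04,"dx":0,"dy":0,"dz":-0.008,"turn":0},{"claw":0.04,"dx":0,"dy":0,"dz":-0.012,"turn":0},{"claw":0.04,"dx":0,"dy":0,"dz":-0.015,"turn":0},{"claw":0.04,"dx":0,"dy":0,"dz":-0.02,"turn":0},{"claw":0.04,"dx":0,"dy":0,"dz":-0.025,"turn":0},{"claw":0.04,"dx":0,"dy":0,"dz":-0.025,"turn":0},{"claw":0.04,"dx":0,"dy":0,"dz":-0.025,"turn":0},{"claw":0.04,"dx":0,"dy":0,"dz":-0.015,"turn":0},{"claw":0.04,"dx":0,"dy":0,"dz":0,"turn":0}]' 25
python3 -c "
from h import *
snap('wrist','w5');snap('scene','s5');to([436,318,215])"
```

```text
time_s: 5.68
eef_pos: [476.1, -313.7, 220.6]
ee_rot: [2.244, 2.189, -0.0]
wrist_force: [0.4, -0.8, -0.8]
grip_width: 49.7
tcp [ 475.1 -312.7  216.2] yaw 88.59 q [-0.81  0.   -0.03  1.53 -0.    0.78] t 5.7833 F [-0.5  0.   0. ] w 49.4
d tool mm: [ 6.296e+02 -5.460e+01  4.000e-01]
```

View pics/w5.png

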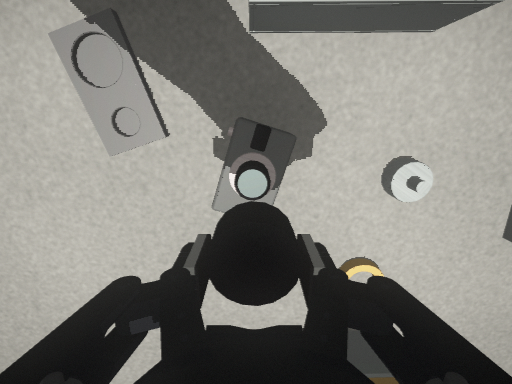

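View pics/s5.png

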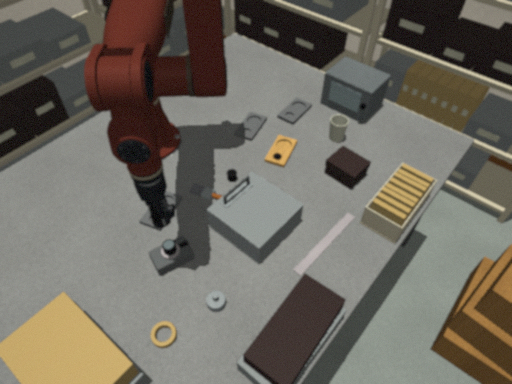

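The cap is held at (254,254) and the bare lens shows at (252,183). I'll carry it over to the tray and stop short to look.

```bash
python3 -m jog '[{"claw":0.04,"dx":0.015,"dy":-0.001,"dz":0,"turn":0},{"claw":0.04,"dx":0.03,"dy":-0.003,"dz":0,"turn":0},{"claw":0.04,"dx":0.035,"dy":-0.004,"dz":0,"turn":0},{"claw":0.04,"dx":0.035,"dy":-0.004,"dz":0,"turn":0},{"claw":0.04,"dx":0.035,"dy":-0.004,"dz":0,"turn":0},{"claw":0.04,"dx":0.035,"dy":-0.004,"dz":0,"turn":0},{"claw":0.04,"dx":0.035,"dy":-0.004,"dz":0,"turn":0},{"claw":0.04,"dx":0.035,"dy":-0.004,"dz":0,"turn":0},{"claw":0.04,"dx":0.035,"dy":-0.004,"dz":0,"turn":0},{"claw":0.04,"dx":0.035,"dy":-0.004,"dz":0,"turn":0},{"claw":0.04,"dx":0.035,"dy":-0.004,"dz":0,"turn":0},{"claw":0.04,"dx":0.035,"dy":-0.004,"dz":0,"turn":0},{"claw":0.04,"dx":0.035,"dy":-0.004,"dz":0,"turn":0},{"claw":0.04,"dx":0.035,"dy":-0.004,"dz":0,"turn":0},{"claw":0.04,"dx":0.035,"dy":-0.003,"dz":0,"turn":0},{"claw":0.04,"dx":0.03,"dy":0,"dz":0,"turn":0},{"claw":0.04,"dx":0.015,"dy":0,"dz":0,"turn":0},{"claw":0.04,"dx":0,"dy":0,"dz":0,"turn":0},{"claw":0.04,"dx":0,"dy":0,"dz":0,"turn":0}]' 25
python3 -c "
from h import *
snap('wrist','w6');to([436,318,215])"
```

```text
time_s: 7.37
eef_pos: [432.4, 234.2, 213.9]
ee_rot: [-2.246, -2.195, 0.003]
wrist_force: [-0.3, -0.0, -1.0]
grip_width: 49.4
tcp [432.6 233.5 214.2] yaw 88.63 q [ 0.23 -0.23 -0.25  1.55 -0.    1.82] t 7.4167 F [ 0.   0.8 -1. ] w 49.5
d tool mm: [84.6  1.3 -0.9]
```

View pics/w6.png

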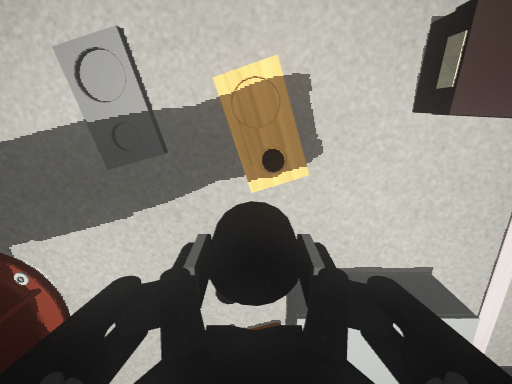

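The wooden tray shows its empty wide recess at (255,101) and the small cap at (273,160). I'll take a second view 35 mm further on.

```bash
python3 -m jog '[{"claw":0.04,"dx":0.02,"dy":0,"dz":0,"turn":0},{"claw":0.04,"dx":0.015,"dy":0,"dz":0,"turn":0},{"claw":0.04,"dx":0,"dy":0,"dz":0,"turn":0},{"claw":0.04,"dx":0,"dy":0,"dz":0,"turn":0}]' 25
python3 -c "
from h import *
snap('wrist','w7');to([436,318,215])
crop(cv2.imread('pics/w6.png'),200,40,320,200,4,'w6c');crop(cv2.imread('pics/w7.png'),200,80,320,240,4,'w7c')"
```

```text
time_s: 7.75
eef_pos: [434.0, 268.0, 214.8]
ee_rot: [-2.249, -2.194, 0.002]
wrist_force: [-0.2, -0.5, -0.6]
grip_width: 49.3
tcp [434.1 267.7 214.9] yaw 88.55 q [ 0.3  -0.17 -0.2   1.54 -0.    1.89] t 7.8 F [ 1.3 -0.1 -0.4] w 49.4
d tool mm: [50.3  0.6 -0.1]
```

View pics/w6c.png

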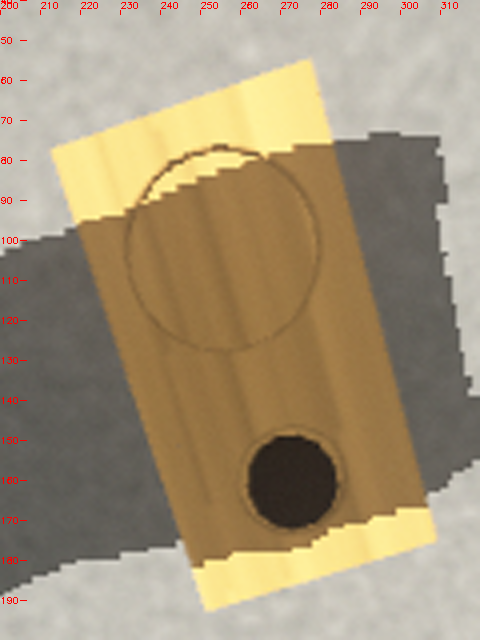

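View pics/w7c.png

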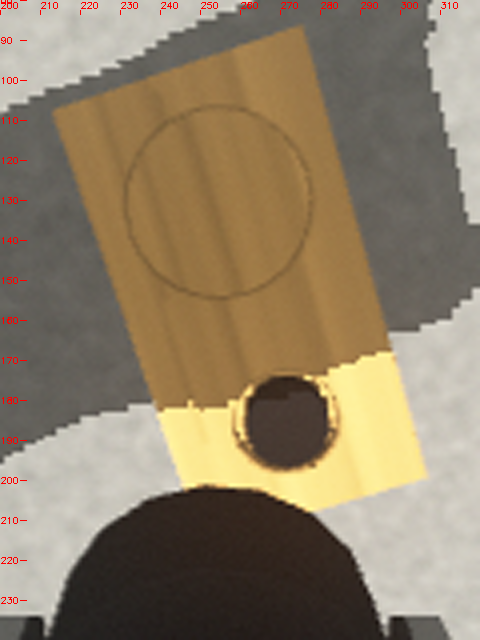

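```bash
python3 - <<'E'
from h import *
from scipy.optimize import least_squares
a=np.linspace(0,2*np.pi,181)
def ext(d,c):
    P=np.array([proj(d,(c[0]+29.5*np.cos(t),c[1]+29.5*np.sin(t),c[2])) for t in a])
    return np.r_[P.min(0),P.max(0)]
o=[(load("w6"),(231.5,76.5,280,128)),(load("w7"),(231.2,106,278,154.7))]
for sel in ([0,1],[0],[1]):
    f=least_squares(lambda c:np.concatenate([ext(o[i][0],c)-o[i][1] for i in sel]),[436,318,15])
    print(sel,f.x.round(1),f.fun.round(1))
# z fixed 15
f=least_squares(lambda c:np.concatenate([ext(o[i][0],[*c,15])-o[i][1] for i in (0,1)]),[436,318]);print(f.x,f.fun.round(1))
# held cap in w7: lateral offset: predicted top-disc extents vs tcp
d=load("w7")
def capext(c):
    P=np.array([proj(d,(c[0]+25*np.cos(t),c[1]+25*np.sin(t),c[2]+h)) for t in a for h in (16,-16)]);return np.r_[P.min(0),P.max(0)]
print(capext([434.1,267.7,222.9]))
E
python3 -c "
from h import *
crop(cv2.imread('pics/w7.png'),190,180,330,320,5,'w7d')"
```

```text
[0, 1] [435.8 319.3  14.8] [-0.  -0.2  0.  -0.3 -0.   0.5  0.1 -0. ]
[0] [435.8 319.   15.3] [-0.1  0.   0.  -0. ]
[1] [435.8 319.7  16.3] [-0.2  0.2  0.2 -0.2]
[435.8002497  319.27379525] [-0.  -0.2  0.  -0.3 -0.1  0.5  0.1 -0. ]
[206.11719596 200.42259476 304.05585872 307.26243758]
```

View pics/w7d.png

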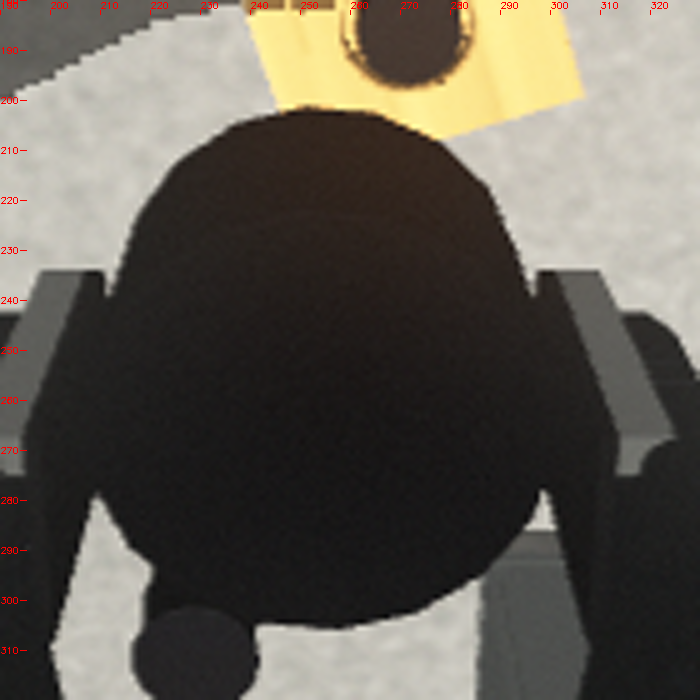

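```bash
python3 -m jog '[{"claw":0.04,"dx":0.02,"dy":0,"dz":0,"turn":0},{"claw":0.04,"dx":0.02,"dy":0,"dz":0,"turn":0},{"claw":0.04,"dx":0.0115,"dy":0,"dz":0,"turn":0},{"claw":0.04,"dx":0,"dy":0,"dz":0.015,"turn":0},{"claw":0.04,"dx":0,"dy":0,"dz":0.025,"turn":0},{"claw":0.04,"dx":0,"dy":0,"dz":0.025,"turn":0},{"claw":0.04,"dx":0,"dy":0,"dz":0.025,"turn":0},{"claw":0.04,"dx":0,"dy":0,"dz":0.025,"turn":0},{"claw":0.04,"dx":0,"dy":0,"dz":0.025,"turn":0},{"claw":0.04,"dx":0,"dy":0,"dz":0.02,"turn":0},{"claw":0.04,"dx":0,"dy":0,"dz":0.015,"turn":0},{"claw":0.04,"dx":0,"dy":0,"dz":0.01,"turn":0},{"claw":0.04,"dx":0,"dy":0,"dz":0,"turn":0},{"claw":0.04,"dx":0,"dy":0,"dz":0,"turn":0},{"claw":0.04,"dx":0,"dy":0,"dz":0,"turn":0}]' 25
python3 -c "
from h import *
snap('wrist','w8');to([435.8,319.3,14.5])"
```

```text
time_s: 9.05
eef_pos: [436.2, 320.3, 31.5]
ee_rot: [2.248, 2.193, 0.002]
wrist_force: [0.4, 0.3, -0.4]
grip_width: 49.8
tcp [436.4 320.5  31.7] yaw 88.58 q [ 0.39 -0.01 -0.39  1.19 -0.    1.99] t 9.1 F [-0.8  0.5 -0.7] w 49.6
d tool mm: [-1.2 -0.6 17.2]
```

View pics/w8.png

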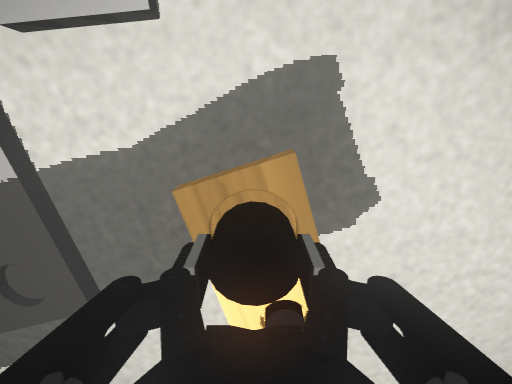

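The cap sits centred over the rim (211 to 297 px, top at 190). I'll lower it slowly.

```bash
python3 -m jog '[{"claw":0.04,"dx":-0.001,"dy":-0.0005,"dz":0.004,"turn":0},{"claw":0.04,"dx":0,"dy":0,"dz":0.004,"turn":0},{"claw":0.04,"dx":0,"dy":0,"dz":0.003,"turn":0},{"claw":0.04,"dx":0,"dy":0,"dz":0.002,"turn":0},{"claw":0.04,"dx":0,"dy":0,"dz":0.001,"turn":0},{"claw":0.04,"dx":0,"dy":0,"dz":0,"turn":0},{"claw":0.04,"dx":0,"dy":0,"dz":0,"turn":0}]' 25
python3 -c "
from h import *
to([435.8,319.3,14.5])"
```

```text
time_s: 9.68
eef_pos: [434.8, 319.2, 16.2]
ee_rot: [2.249, 2.194, -0.0]
wrist_force: [-0.4, -1.2, -0.3]
grip_width: 49.4
tcp [434.8 319.2  16.2] yaw 88.59 q [ 0.39 -0.   -0.41  1.17 -0.    1.99] t 9.6833 F [-0.4 -1.2 -0.3] w 49.4
d tool mm: [0.1 1.  1.7]
```

```bash
python3 -m jog '[{"claw":0.04,"dx":0,"dy":0.0005,"dz":0.001,"turn":0},{"claw":0.04,"dx":0,"dy":0,"dz":0,"turn":0},{"claw":0.04,"dx":0,"dy":0,"dz":0,"turn":0}]' 25
python3 -m jog '[{"claw":0.04,"dx":0,"dy":0,"dz":0.001,"turn":0},{"claw":0.04,"dx":0,"dy":0,"dz":0,"turn":0},{"claw":0.04,"dx":0,"dy":0,"dz":0,"turn":0}]' 25
```

```text
time_s: 9.93
eef_pos: [435.4, 319.2, 15.3]
ee_rot: [2.249, 2.194, 0.0]
wrist_force: [0.1, -0.7, -0.5]
grip_width: 49.5
time_s: 10.18
eef_pos: [435.5, 319.3, 15.0]
ee_rot: [2.248, 2.194, 0.0]
wrist_force: [-2.7, -0.6, 5.7]
grip_width: 49.4
```

Contact at 5.7 N, at the expected seating height. I'll check from outside before letting go.

```bash
python3 -c "
from h import *
snap('scene','s9');snap('wrist','w9');
crop(cv2.imread('pics/s9.png'),230,100,330,190,7,'s9c');crop(cv2.imread('pics/w9.png'),150,140,350,340,4,'w9c')"
```

```text
(no output)
```

View pics/s9c.png

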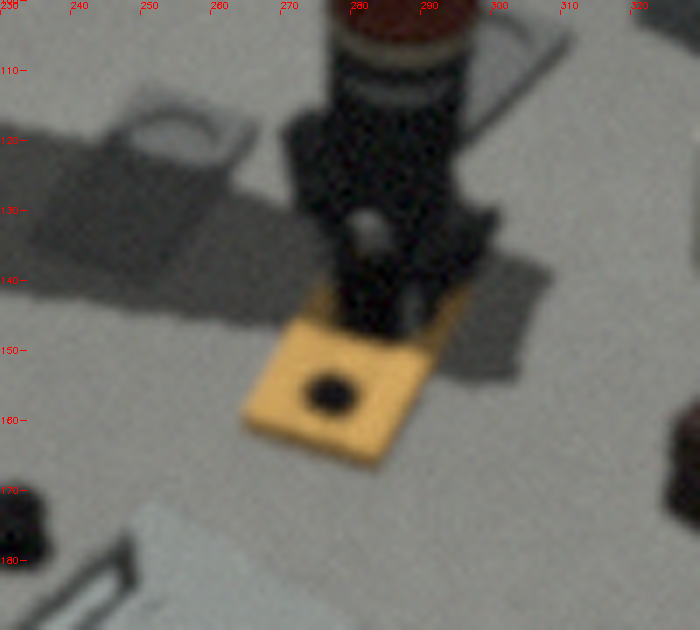

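View pics/w9c.png

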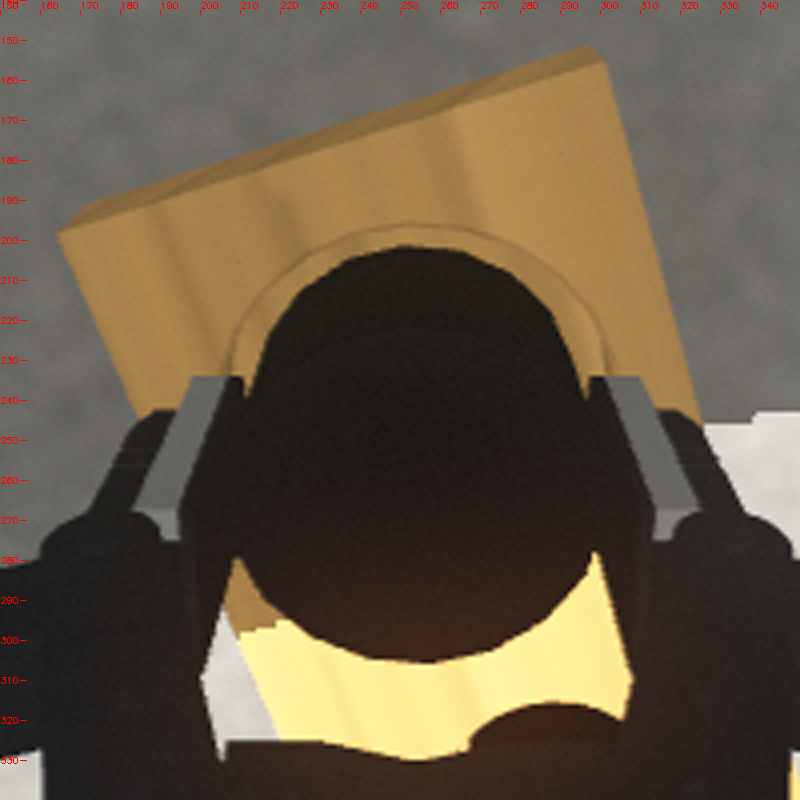

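The cap is inside the rim with an even gap all round, so I'll release it gently and rise.

```bash
python3 -m jog '[{"claw":0.052,"dx":0,"dy":0,"dz":0,"turn":0},{"claw":0.056,"dx":0,"dy":0,"dz":0,"turn":0},{"claw":0.06,"dx":0,"dy":0,"dz":0,"turn":0},{"claw":0.065,"dx":0,"dy":0,"dz":0,"turn":0},{"claw":0.07,"dx":0,"dy":0,"dz":0,"turn":0},{"claw":0.07,"dx":0,"dy":0,"dz":0,"turn":0},{"claw":0.07,"dx":0,"dy":0,"dz":0,"turn":0}]' 25
python3 -m jog '[{"claw":0.07,"dx":0,"dy":0,"dz":-0.005,"turn":0},{"claw":0.07,"dx":0,"dy":0,"dz":-0.01,"turn":0},{"claw":0.07,"dx":0,"dy":0,"dz":-0.02,"turn":0},{"claw":0.07,"dx":0,"dy":0,"dz":-0.03,"turn":0},{"claw":0.07,"dx":0,"dy":0,"dz":-0.03,"turn":0},{"claw":0.07,"dx":0,"dy":0,"dz":-0.04,"turn":0},{"claw":0.07,"dx":0,"dy":0,"dz":-0.04,"turn":0},{"claw":0.07,"dx":-0.015,"dy":0.002,"dz":-0.03,"turn":0},{"claw":0.07,"dx":-0.025,"dy":0.006,"dz":0,"turn":0},{"claw":0.07,"dx":-0.03,"dy":0.006,"dz":0,"turn":0},{"claw":0.07,"dx":-0.03,"dy":0.006,"dz":0,"turn":0},{"claw":0.07,"dx":0,"dy":0,"dz":0,"turn":0},{"claw":0.07,"dx":0,"dy":0,"dz":0,"turn":0}]' 25
python3 -c "
from h import *
snap('wrist','w10');to([507,-40,215])"
```

```text
time_s: 10.87
eef_pos: [435.3, 319.2, 14.2]
ee_rot: [2.249, 2.194, -0.0]
wrist_force: [-0.4, 0.0, -0.6]
grip_width: 70.0
time_s: 11.95
eef_pos: [453.3, 217.7, 220.4]
ee_rot: [2.251, 2.19, 0.002]
wrist_force: [-0.5, 0.8, -0.3]
grip_width: 69.7
tcp [453.1 218.6 220.2] yaw 88.51 q [ 0.19 -0.2  -0.21  1.55  0.    1.79] t 12.0 F [ 0.1 -0.3 -0.4] w 70.0
d tool mm: [-257.1   60.6    5.1]
```

View pics/w10.png

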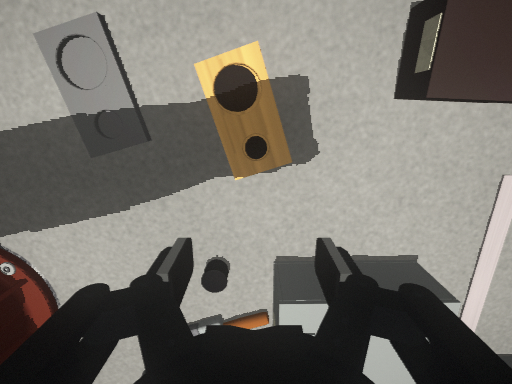

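The cap now stands in the wide recess at (236,88). I'll check its height and centring in a crop.

```bash
python3 -c "
from h import *
crop(cv2.imread('pics/w10.png'),190,30,300,190,4,'w10c')
a=np.linspace(0,2*np.pi,181)
for c in ([436,319,22],[436,319,31]):
    P=np.array([proj(load('w10'),(c[0]+25*np.cos(t),c[1]+25*np.sin(t),c[2]+h)) for t in a for h in (16,-16)]);print(P.min(0),P.max(0))"
```

```text
[214.34322833  63.81403614] [258.27506219 111.01134639]
[213.20832941  62.39744219] [258.42511712 111.01003556]
```

View pics/w10c.png

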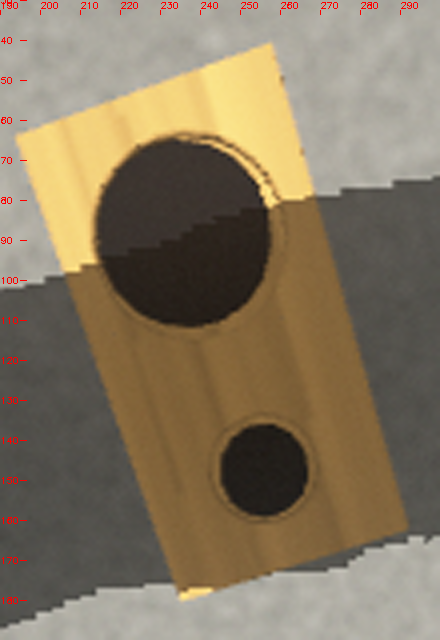

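Cap seated: its outline of 214 to 257.5 px matches the seated prediction. Now over to the handle.

```bash
python3 -m jog '[{"claw":0.05,"dx":-0.02,"dy":0.005,"dz":0,"turn":0},{"claw":0.05,"dx":-0.035,"dy":0.006,"dz":0,"turn":0},{"claw":0.05,"dx":-0.035,"dy":0.006,"dz":0,"turn":0},{"claw":0.05,"dx":-0.035,"dy":0.006,"dz":0,"turn":0},{"claw":0.05,"dx":-0.035,"dy":0.006,"dz":0,"turn":0},{"claw":0.05,"dx":-0.035,"dy":0.006,"dz":0,"turn":0},{"claw":0.05,"dx":-0.035,"dy":0.006,"dz":0,"turn":0},{"claw":0.05,"dx":-0.035,"dy":0.006,"dz":0,"turn":0},{"claw":0.05,"dx":-0.035,"dy":0.006,"dz":0,"turn":0},{"claw":0.05,"dx":-0.035,"dy":0.006,"dz":0,"turn":0},{"claw":0.05,"dx":-0.015,"dy":0.001,"dz":0,"turn":0},{"claw":0.05,"dx":0,"dy":0,"dz":0,"turn":0},{"claw":0.05,"dx":0,"dy":0,"dz":0,"turn":0},{"claw":0.05,"dx":0,"dy":0,"dz":0,"turn":0}]' 25
python3 -c "
from h import *
snap('wrist','w11');to([507,-40,215])"
python3 -m jog '[{"claw":0.05,"dx":0.02,"dy":0,"dz":0,"turn":0},{"claw":0.05,"dx":0.02,"dy":0,"dz":0,"turn":0},{"claw":0.05,"dx":0,"dy":0,"dz":0,"turn":0},{"claw":0.05,"dx":0,"dy":0,"dz":0,"turn":0},{"claw":0.05,"dx":0,"dy":0,"dz":0,"turn":0}]' 25
python3 -c "
from h import *
snap('wrist','w12');to([507,-40,215])"
```

```text
time_s: 13.17
eef_pos: [504.5, -131.2, 219.5]
ee_rot: [-2.247, -2.195, -0.0]
wrist_force: [0.2, -0.1, -0.4]
grip_width: 50.1
tcp [ 504.5 -131.1  219.5] yaw 88.69 q [-0.51 -0.14 -0.16  1.55  0.    1.09] t 13.2167 F [ 0.4 -0.   0.2] w 49.8
d tool mm: [91.1  0.5  4.6]
time_s: 13.63
eef_pos: [505.3, -91.9, 219.5]
ee_rot: [2.246, 2.195, -0.0]
wrist_force: [-0.0, -0.1, -0.2]
grip_width: 49.8
tcp [505.3 -92.3 219.4] yaw 88.64 q [-0.44 -0.16 -0.19  1.55 -0.    1.16] t 13.6833 F [-0.3  0.7 -0.3] w 50.2
d tool mm: [52.4  0.4  4.4]
```

View pics/w11.png

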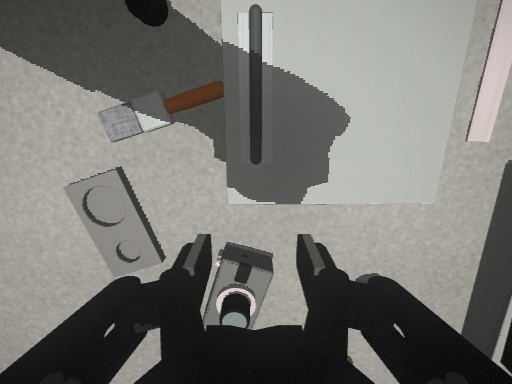

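View pics/w12.png

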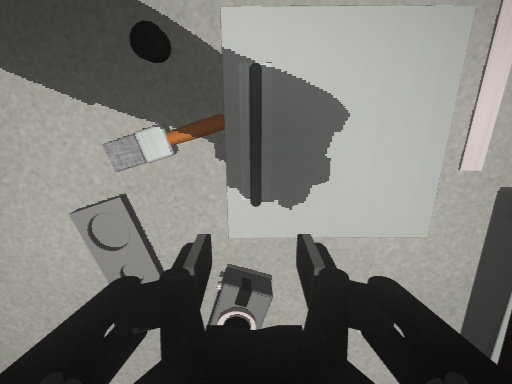

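```bash
python3 -c "
from h import *
crop(cv2.imread('pics/w11.png'),215,0,295,180,4,'w11c');crop(cv2.imread('pics/w12.png'),215,50,295,220,4,'w12c')
a=cv2.imread('pics/w11c.png');b=cv2.imread('pics/w12c.png');b=cv2.copyMakeBorder(b,0,a.shape[0]-b.shape[0],10,0,0);cv2.imwrite('pics/w1112c.png',cv2.resize(np.hstack([a,b]),None,fx=.82,fy=.82) if a.shape[0]>720 else np.hstack([a,b]))"
```

```text
(no output)
```

View pics/w11c.png

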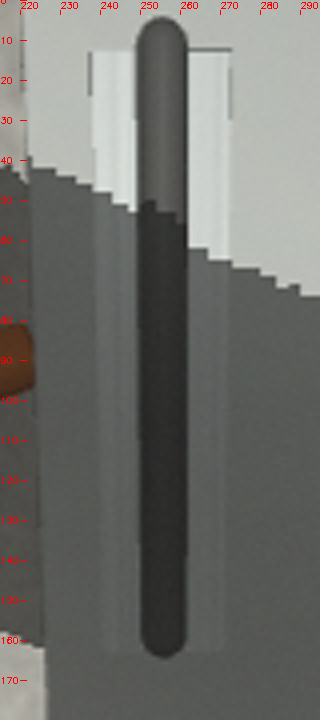

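View pics/w12c.png

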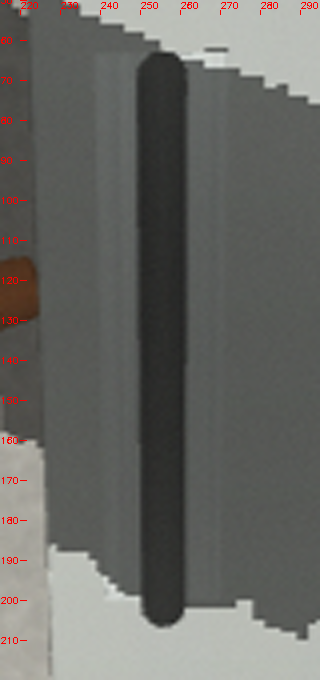

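```bash
python3 - <<'E'
from h import *
np.set_printoptions(precision=1,suppress=True)
a,b,t,s=[load(n) for n in("w11","w12","top0","scene0")]
L=tri([(a,(255.5,4)),(b,(255.4,62.8))]);Rr=tri([(a,(256,164.5)),(b,(255.8,207))])
print(L,Rr,(L[0]+Rr[0])/2)
for d,u,v in((a,(255.5,4),(256,164.5)),(b,(255.4,62.8),(255.8,207))):
    p,q=onz(d,u,131),onz(d,v,131);print(p,q,(p+q)/2,np.linalg.norm(p-q),np.degrees(np.arctan2(p[0]-q[0],p[1]-q[1])))
c=[onz(b,u,96) for u in((221,6.5),(475.5,6.5),(428.5,237.5),(230,238))];print(np.array(c))
for d in (a,b): print(d["xyz"])
E
python3 -c "
from h import *
im=cv2.imread('pics/w12.png');crop(im,205,0,245,20,8,'k1');crop(im,455,0,490,20,8,'k2');crop(im,410,225,450,250,8,'k3');crop(im,215,225,250,250,8,'k4')
ks=[cv2.imread(f'pics/k{i}.png') for i in (1,2,3,4)];ks=[cv2.copyMakeBorder(k,0,200-k.shape[0],0,330-k.shape[1],0) for k in ks]
cv2.imwrite('pics/kk.png',np.vstack([np.hstack(ks[:2]),np.hstack([ks[3],ks[2]])]))"
```

```text
(array([508.7,  19.5, 133.9]), [np.float64(0.0033731366537984777), np.float64(0.00337313665379058)]) (array([506.6, -99.7, 134.6]), [np.float64(0.018857311101574993), np.float64(0.018857311101623066)]) [507.6 -40.1 134.2]
[508.7  20.5 131. ] [ 506.6 -100.4  131. ] [507.6 -40.  131. ] 120.90500915714465 0.997683621922379
[508.7  20.  131. ] [ 506.5 -101.   131. ] [507.6 -40.5 131. ] 121.02680951950387 1.01278320261658
[[ 480.4   69.9   96. ]
 [ 699.    65.1   96. ]
 [ 697.  -154.2   96. ]
 [ 477.3 -149.7   96. ]]
[505.4 -55.5 362. ]
[506.3 -16.1 362. ]
```

View pics/kk.png

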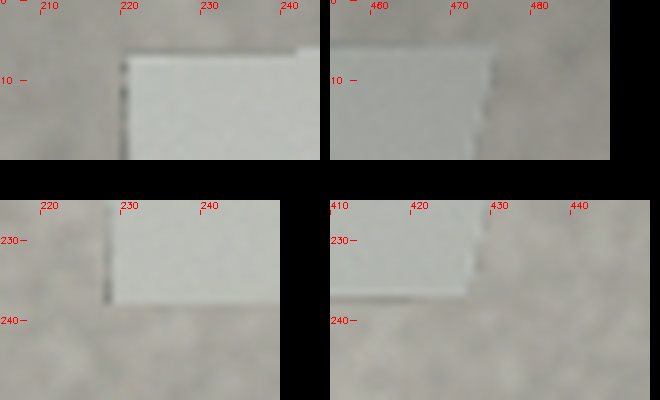

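Handle middle at (507.6, -40.2) with a measured height of about 131 to 134. The hinge is at about x = 697.6, and the lid's far edge agrees. Approaching with the jaws across the bar.

```bash
python3 -m jog '[{"claw":0.05,"dx":0.02,"dy":0.001,"dz":0,"turn":0},{"claw":0.05,"dx":0.02,"dy":0,"dz":0,"turn":0},{"claw":0.05,"dx":0.012,"dy":0,"dz":0,"turn":0},{"claw":0.05,"dx":0,"dy":0,"dz":0.02,"turn":0},{"claw":0.05,"dx":0,"dy":0,"dz":0.025,"turn":0},{"claw":0.05,"dx":0,"dy":0,"dz":0.02,"turn":0},{"claw":0.05,"dx":0,"dy":0,"dz":0.01,"turn":0},{"claw":0.05,"dx":0,"dy":0,"dz":0,"turn":0},{"claw":0.05,"dx":0,"dy":0,"dz":0,"turn":0},{"claw":0.05,"dx":0,"dy":0,"dz":0,"turn":0}]' 25
python3 -c "
from h import *
snap('wrist','w13');to([507.6,-40.2,114])"
```

```text
time_s: 14.52
eef_pos: [508.2, -41.0, 145.7]
ee_rot: [2.248, 2.192, 0.001]
wrist_force: [0.8, -0.1, 0.2]
grip_width: 49.7
tcp [508.3 -41.  145.9] yaw 88.58 q [-0.34 -0.17 -0.33  1.41 -0.    1.26] t 14.5667 F [ 0.1 -0.4  0.7] w 49.9
d tool mm: [ 0.8 -0.8 31.9]
```

View pics/w13.png

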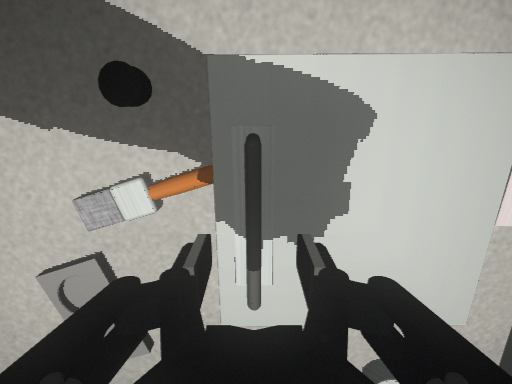

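The bar at x=253 lies between the fingertips (209 and 299). I'll descend and close.

```bash
python3 -m jog '[{"claw":0.05,"dx":0,"dy":-0.0005,"dz":0.01,"turn":0},{"claw":0.05,"dx":0,"dy":0,"dz":0.012,"turn":0},{"claw":0.05,"dx":0,"dy":0,"dz":0.01,"turn":0},{"claw":0.05,"dx":0,"dy":0,"dz":0,"turn":0},{"claw":0.05,"dx":0,"dy":0,"dz":0,"turn":0},{"claw":0.04,"dx":0,"dy":0,"dz":0,"turn":0},{"claw":0.03,"dx":0,"dy":0,"dz":0,"turn":0},{"claw":0.02,"dx":0,"dy":0,"dz":0,"turn":0},{"claw":0.014,"dx":0,"dy":0,"dz":0,"turn":0},{"claw":0.004,"dx":0,"dy":0,"dz":0,"turn":0},{"claw":0.004,"dx":0,"dy":0,"dz":0,"turn":0},{"claw":0.004,"dx":0,"dy":0,"dz":0,"turn":0},{"claw":0.004,"dx":0,"dy":0,"dz":0,"turn":0}]' 30
python3 -c "
from h import *
snap('wrist','w14');to([507.6,-40.2,114])
r=np.hypot(190,41);p0=np.arctan2(41,190);th=np.radians(np.arange(0,61,3))
x=-r*np.cos(p0+th);z=r*np.sin(p0+th)
print([(round(a,1),round(-b,1)) for a,b in zip(np.diff(x),np.diff(z))])"
```

```text
time_s: 15.65
eef_pos: [507.9, -40.7, 112.8]
ee_rot: [2.247, 2.193, 0.002]
wrist_force: [5.4, 0.3, -0.6]
grip_width: 8.9
tcp [507.9 -40.7 112.8] yaw 88.59 q [-0.34 -0.17 -0.38  1.35  0.    1.26] t 15.7 F [ 6.2  0.4 -0.1] w 8.8
d tool mm: [ 0.5 -0.3 -1.2]
[(np.float64(2.4), np.float64(-9.9)), (np.float64(2.9), np.float64(-9.7)), (np.float64(3.4), np.float64(-9.6)), (np.float64(3.9), np.float64(-9.4)), (np.float64(4.4), np.float64(-9.2)), (np.float64(4.9), np.float64(-8.9)), (np.float64(5.3), np.float64(-8.7)), (np.float64(5.8), np.float64(-8.4)), (np.float64(6.2), np.float64(-8.1)), (np.float64(6.6), np.float64(-7.7)), (np.float64(7.0), np.float64(-7.4)), (np.float64(7.4), np.float64(-7.0)), (np.float64(7.8), np.float64(-6.6)), (np.float64(8.1), np.float64(-6.2)), (np.float64(8.4), np.float64(-5.7)), (np.float64(8.7), np.float64(-5.3)), (np.float64(9.0), np.float64(-4.8)), (np.float64(9.2), np.float64(-4.4)), (np.float64(9.4), np.float64(-3.9)), (np.float64(9.6), np.float64(-3.4))]
```

View pics/w14.png

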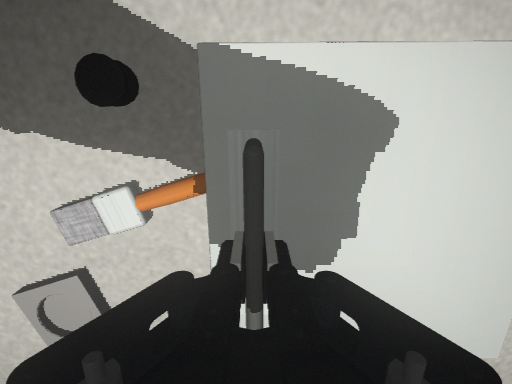

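Gripped at 8.8 mm with about 6 N sideways. I'll raise it along the hinge arc, 1.5° per row, starting with 15°.

```bash
python3 -m jog '[{"claw":0.004,"dx":0,"dy":0.0017,"dz":-0.005,"turn":0},{"claw":0.004,"dx":0,"dy":0.0012,"dz":-0.0049,"turn":0},{"claw":0.004,"dx":0,"dy":0.0014,"dz":-0.0049,"turn":0},{"claw":0.004,"dx":0,"dy":0.0015,"dz":-0.0048,"turn":0},{"claw":0.004,"dx":0,"dy":0.0017,"dz":-0.0048,"turn":0},{"claw":0.004,"dx":0,"dy":0.0017,"dz":-0.0048,"turn":0},{"claw":0.004,"dx":0,"dy":0.0019,"dz":-0.0047,"turn":0},{"claw":0.004,"dx":0,"dy":0.002,"dz":-0.0047,"turn":0},{"claw":0.004,"dx":0,"dy":0.0022,"dz":-0.0046,"turn":0},{"claw":0.004,"dx":0,"dy":0.0022,"dz":-0.0046,"turn":0},{"claw":0.004,"dx":0,"dy":0,"dz":0,"turn":0},{"claw":0.004,"dx":0,"dy":0,"dz":0,"turn":0}]' 30
python3 -c "
from h import *
snap('wrist','w15');snap('scene','s15');to([507.6+17.3,-40.2,114+47.9])
crop(cv2.imread('pics/s15.png'),180,130,330,270,4,'s15c')"
```

```text
time_s: 16.7
eef_pos: [524.2, -41.0, 160.3]
ee_rot: [-2.248, -2.194, 0.001]
wrist_force: [-3.1, 0.8, -2.9]
grip_width: 8.6
tcp [524.  -41.  159.9] yaw 88.59 q [-0.33 -0.12 -0.26  1.44 -0.    1.27] t 16.8 F [-1.9 -1.  -1.3] w 8.7
d tool mm: [ 0.8  0.8 -2. ]
```

View pics/s15c.png

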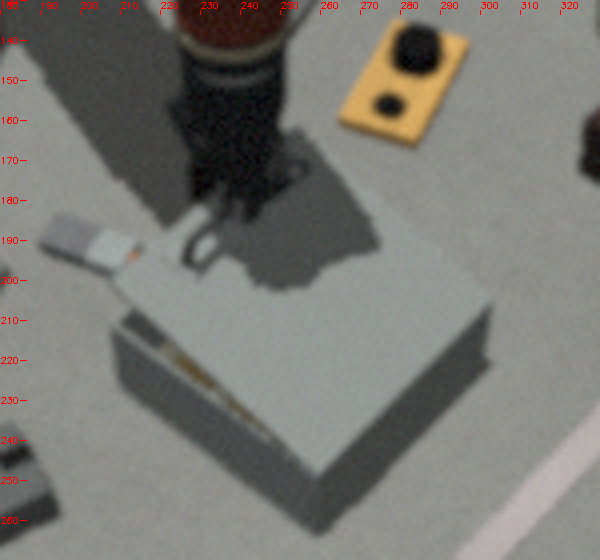

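View pics/w15.png

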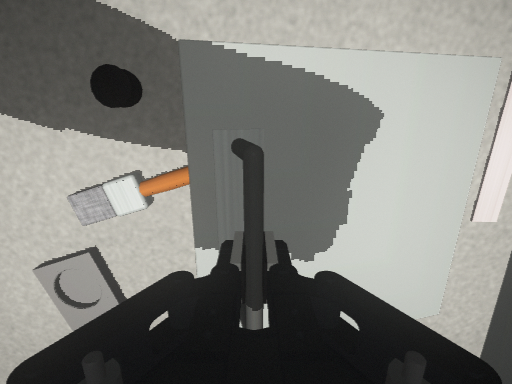

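Works: the lid is up about 15° with low forces, and the cap is still in the tray. On to about 36°.

```bash
python3 -m jog '[{"claw":0.004,"dx":0,"dy":0.0024,"dz":-0.0045,"turn":0},{"claw":0.004,"dx":0,"dy":0.0025,"dz":-0.0044,"turn":0},{"claw":0.004,"dx":0,"dy":0.0026,"dz":-0.0044,"turn":0},{"claw":0.004,"dx":0,"dy":0.0027,"dz":-0.0043,"turn":0},{"claw":0.004,"dx":0,"dy":0.0029,"dz":-0.0042,"turn":0},{"claw":0.004,"dx":0,"dy":0.0029,"dz":-0.0042,"turn":0},{"claw":0.004,"dx":0,"dy":0.0031,"dz":-0.0041,"turn":0},{"claw":0.004,"dx":0,"dy":0.0031,"dz":-0.004,"turn":0},{"claw":0.004,"dx":0,"dy":0.0033,"dz":-0.0039,"turn":0},{"claw":0.004,"dx":0,"dy":0.0033,"dz":-0.0038,"turn":0},{"claw":0.004,"dx":0,"dy":0.0035,"dz":-0.0037,"turn":0},{"claw":0.004,"dx":0,"dy":0.0035,"dz":-0.0037,"turn":0},{"claw":0.004,"dx":0,"dy":0.0037,"dz":-0.0035,"turn":0},{"claw":0.004,"dx":0,"dy":0.0037,"dz":-0.0035,"turn":0},{"claw":0.004,"dx":0,"dy":0,"dz":0,"turn":0},{"claw":0.004,"dx":0,"dy":0,"dz":0,"turn":0}]' 30
python3 -c "
from h import *
snap('scene','s16');to([507.6+60.6,-41,113+104.2])
crop(cv2.imread('pics/s16.png'),180,130,330,270,4,'s16c')"
```

```text
time_s: 18.13
eef_pos: [567.2, -41.8, 218.2]
ee_rot: [-2.248, -2.194, 0.001]
wrist_force: [-12.8, 1.5, 9.3]
grip_width: 9.0
tcp [567.1 -41.8 218.1] yaw 88.6 q [-0.3   0.01 -0.03  1.54 -0.    1.29] t 18.1833 F [-11.5   0.7   9.4] w 8.8
d tool mm: [0.9 1.1 0.9]
```

View pics/s16c.png

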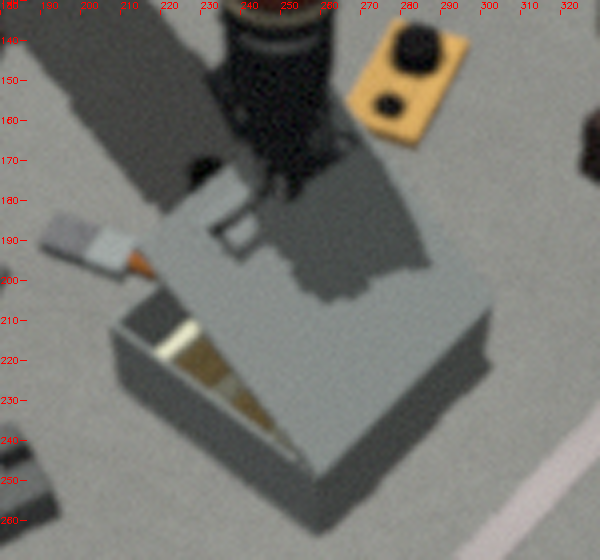

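Forces of about 15 N point radially outward, so my arc is slightly too tight. I'll ease out about 1 mm and go on to 54°.

```bash
python3 -m jog '[{"claw":0.004,"dx":0,"dy":0.0033,"dz":-0.0038,"turn":0},{"claw":0.004,"dx":0,"dy":0.0033,"dz":-0.0038,"turn":0},{"claw":0.004,"dx":0,"dy":0.004,"dz":-0.0034,"turn":0},{"claw":0.004,"dx":0,"dy":0.004,"dz":-0.0033,"turn":0},{"claw":0.004,"dx":0,"dy":0.0042,"dz":-0.003,"turn":0},{"claw":0.004,"dx":0,"dy":0.0042,"dz":-0.003,"turn":0},{"claw":0.004,"dx":0,"dy":0.0043,"dz":-0.0028,"turn":0},{"claw":0.004,"dx":0,"dy":0.0044,"dz":-0.0027,"turn":0},{"claw":0.004,"dx":0,"dy":0.0045,"dz":-0.0025,"turn":0},{"claw":0.004,"dx":0,"dy":0.0045,"dz":-0.0025,"turn":0},{"claw":0.004,"dx":0,"dy":0.0046,"dz":-0.0022,"turn":0},{"claw":0.004,"dx":0,"dy":0.0046,"dz":-0.0022,"turn":0},{"claw":0.004,"dx":0,"dy":0,"dz":0,"turn":0},{"claw":0.004,"dx":0,"dy":0,"dz":0,"turn":0}]' 30
python3 -c "
from h import *
snap('scene','s17');snap('wrist','w17');to([507.6+130.6,-43,113+144.2])
crop(cv2.imread('pics/s17.png'),180,130,330,270,4,'s17c')"
```

```text
time_s: 19.35
eef_pos: [618.2, -42.9, 252.6]
ee_rot: [2.247, 2.194, 0.002]
wrist_force: [-3.6, 3.6, 5.3]
grip_width: 8.6
tcp [618.  -42.8 252.5] yaw 88.62 q [-0.28  0.17  0.21  1.61  0.    1.31] t 19.45 F [-4.   4.5  4.4] w 8.6
d tool mm: [ 0.3 20.2 -4.7]
```

View pics/s17c.png

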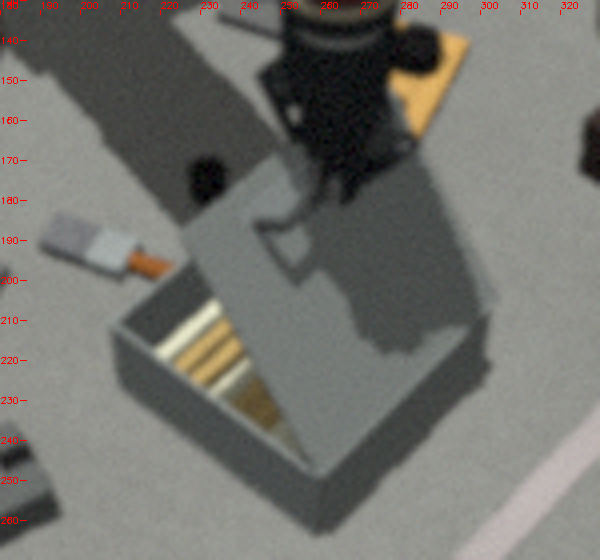

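View pics/w17.png

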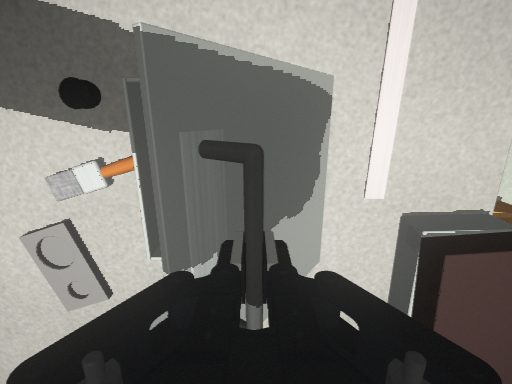

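About 53.6° by the bar's x against the hinge. Last step to 60°.

```bash
python3 -m jog '[{"claw":0.004,"dx":0,"dy":0.0045,"dz":-0.0021,"turn":0},{"claw":0.004,"dx":0,"dy":0.0047,"dz":-0.002,"turn":0},{"claw":0.004,"dx":0,"dy":0.0048,"dz":-0.0018,"turn":0},{"claw":0.004,"dx":0,"dy":0.004,"dz":-0.0014,"turn":0},{"claw":0.004,"dx":0,"dy":0.0022,"dz":-0.0007,"turn":0},{"claw":0.004,"dx":0,"dy":0,"dz":0,"turn":0},{"claw":0.004,"dx":0,"dy":0,"dz":0,"turn":0},{"claw":0.004,"dx":0,"dy":0,"dz":0,"turn":0},{"claw":0.004,"dx":0,"dy":0,"dz":0,"turn":0}]' 30
python3 -c "
from h import *
snap('scene','s18');snap('wrist','w18');snap('top','t18');to([638.1,-43,257])
crop(cv2.imread('pics/s18.png'),180,130,330,270,4,'s18c');crop(cv2.imread('pics/t18.png'),220,110,320,220,6,'t18c')"
```

```text
time_s: 20.2
eef_pos: [638.1, -43.3, 260.2]
ee_rot: [2.248, 2.194, 0.002]
wrist_force: [-2.8, 3.8, 4.8]
grip_width: 8.6
tcp [638.1 -43.3 260.2] yaw 88.61 q [-0.27  0.24  0.3   1.63  0.    1.32] t 20.35 F [-2.8  3.1  4.1] w 8.6
d tool mm: [0.3 0.  3.2]
```

View pics/s18c.png

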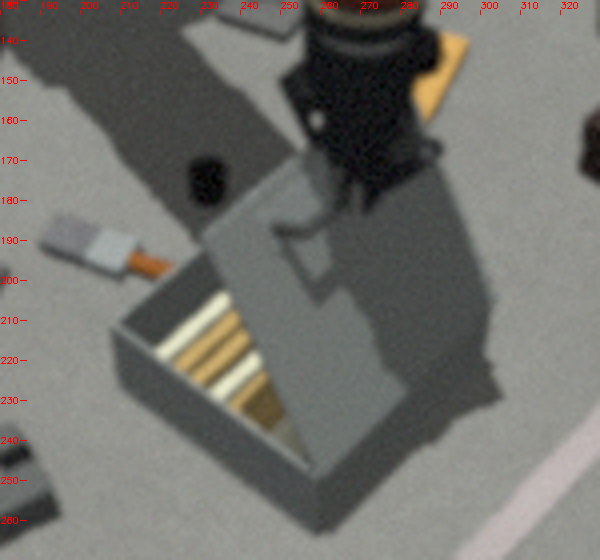

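View pics/w18.png

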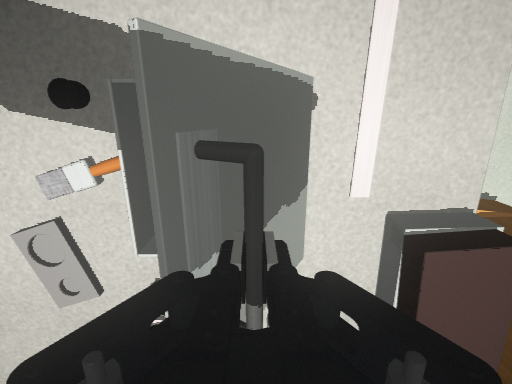

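View pics/t18.png

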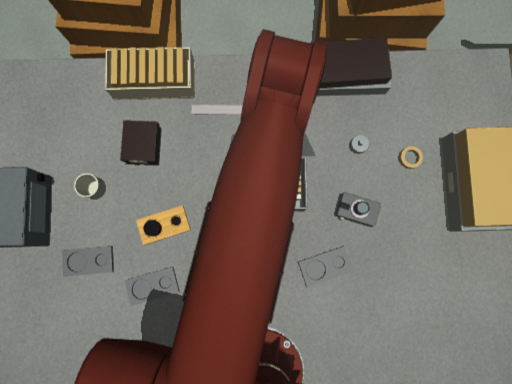

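Run:
```python
from h import *
h=np.array([697.8,-44.3,90]);yaw=np.radians(-1.3);X=np.array([np.cos(yaw),np.sin(yaw),0]);Y=np.array([-np.sin(yaw),np.cos(yaw),0]);Z=np.array([0,0,1.])
s,w=load("s18"),load("w18")
def pt(th,a,b,y): t=np.radians(th); return h+X*(-a*np.cos(t)+b*np.sin(t))+Z*(a*np.sin(t)+b*np.cos(t))+Y*y
for th in (0,56,58,60,62,64):
    print(th,"scene FR",proj(s,pt(th,220,6,-110)).round(1),"wrist FL",proj(w,pt(th,220,6,110)).round(1),"w BL",proj(w,pt(th,0,6,110)).round(1),"w bar end L",proj(w,pt(th,190,41,60)).round(1),"postfoot",proj(w,pt(th,190,6,50)).round(1))
crop(cv2.imread('pics/w18.png'),110,0,330,170,3,'w18c');crop(cv2.imread('pics/s18.png'),200,160,280,230,8,'s18d')
```

```text
0 scene FR [206.1 209.2] wrist FL [103.   77.1] w BL [310.1  76.9] w bar end L [122.8 127.4] postfoot [138.7 134.7]
56 scene FR [226.6 189.1] wrist FL [115.1  24.1] w BL [314.2  77.2] w bar end L [229.4 143.7] postfoot [182.3 157.4]
58 scene FR [228.2 189.4] wrist FL [126.5  20.9] w BL [314.3  77.2] w bar end L [242.1 144.2] postfoot [190.8 158.4]
60 scene FR [230.  189.7] wrist FL [139.3  17.8] w BL [314.3  77.2] w bar end L [255.4 144.8] postfoot [200.1 159.4]
62 scene FR [231.8 190.2] wrist FL [153.5  14.6] w BL [314.4  77.2] w bar end L [269.3 145.3] postfoot [209.9 160.3]
64 scene FR [233.6 190.7] wrist FL [169.3  11.5] w BL [314.4  77.2] w bar end L [283.7 145.7] postfoot [220.5 161.3]
```

View pics/w18c.png

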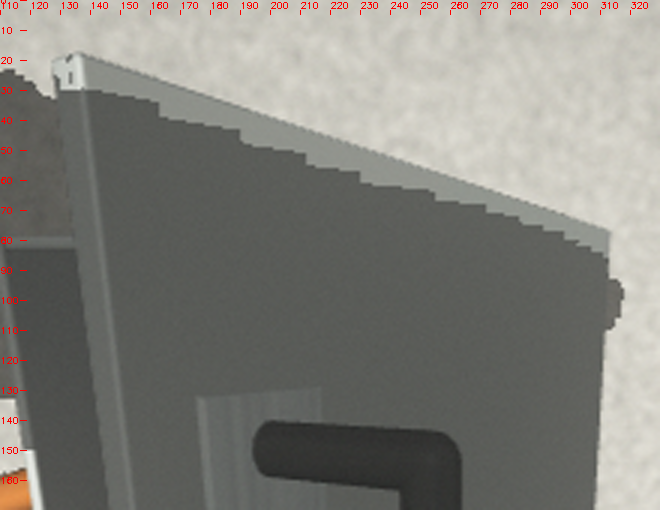

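View pics/s18d.png

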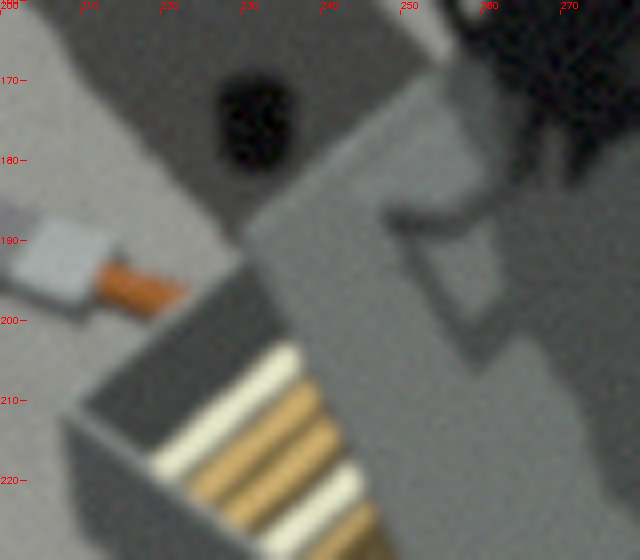

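Independent angle checks: the wrist corner at (136.7,17.5) gives about 59.6°, the scene corner at (229.7,189.5) about 59.7°, and the bar's position 60.0°. Forces are low. The top view has the cap in the wide recess at (152,228), the lens bare at (360,208) and the bystanders in view where they were. Handing in.

```bash
python3 -c "
from h import *
to([638.1,-43,260]);print(arm.job_done())"
```

```text
tcp [638.1 -43.3 260.2] yaw 88.61 q [-0.27  0.24  0.3   1.63  0.    1.32] t 20.35 F [-2.8  3.1  4.1] w 8.6
d tool mm: [0.3 0.  0.2]
the job is handed in; nothing more can be done
None
```

The job is done and handed in at 20.4 s of the 61 s allowed; no verdict was reported.

- **Cap:** I lifted it off the lens and lowered it upright into the wooden tray's wide recess. I let go once it met the recess floor at about 6 N. Afterwards its outline matched a seated cap, 43.5 px wide against 43.9 predicted for seated and 45.2 for perched on the rim.
- **Lid:** I gripped the bar handle and raised the lid along the hinge arc, and the gripper still holds it. The bar's position gives 60.0°. Two lid corners seen by different cameras give about 59.6° and 59.7°, a disagreement within measuring error that I left uncorrected.
- **Forces:** The highest reading was about 15 N, midway through raising the lid, because my arc was slightly too tight. I eased it out, and about 6 N remains.
- **Everything else:** In the last pictures the bystanders I could see stood where they were. The arm hid part of the top view.
- **Height check:** The handle's height measured 134 mm against the stated 131 mm; I used the stated value for the grasp, and it held.

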